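Kit the overhaul tray for a servo drive

ROBOT

A 6-joint arm with a two-finger parallel gripper is mounted at the origin on the work surface. World frame = base frame: x ahead of the robot, y to its left, z up, the work surface at z = 0. Lengths are in mm, angles in rad, forces in N, time in s.
With the tool pointing down it reaches from about 350 to 775 mm from the base axis. Payload 7.3 kg.
Tool frame: the origin (TCP) lies midway between the tips of the shut fingers; the grasp point (between the pads) lies 19 mm behind it; z points along the fingers, y is the line along which they close (so a half turn about z gives the same grasp; the last joint's range is limited). The gripper opens to 92 mm and grips with 3 to 60 N. Pads are 19 mm wide; open, the fingers measure 130 mm over their backs; the gripper's body (75 mm by 190 mm) begins 47 mm behind the grasp point.
Start: joints at [-1.46, 0.342, 1.524, -0, 1.275, -0.146], TCP at [133.365, -507.798, 226.741] pointing down, gripper open.
Joint ranges: [-2.53, 2.53], [-0.77, 2.02], [0.04, 2.7], [-1, 4.14], [0.28, 2.66], [-3.11, 3.11]. Speed limits (rad/s): [2.57, 2.57, 3.14, 3.14, 3.14, 3.14].

INTERFACE

Orientations are given as [roll, pitch, yaw] about the fixed x, y, z axes, in that order (R = Rz(yaw) Ry(pitch) Rx(roll)).
In Python, from plant import monitor, optics, workorder gives the robot as it stands. The module is installed in compiled form; this text tells all that it offers.
- The arm moves only by the tool servo_tool, never from a script. Its arguments are lists of equal length, an entry for each row: "linear": the shift along the tool's x, y, z as a fraction of full scale, a list of three; "spin": the turn about the tool's z as a fraction of full scale. In form: {"linear": [[dx, dy, dz], ...], "spin": [spin, ...]}. A call has exactly 8 rows; each row shifts and turns the commanded pose from where the row before left it, along the tool's axes as they then stand; what a row does not reach is not made up. Full scale, the value 1, is 200 mm for a shift and 90 degrees for a turn. A row lasts 1/8 s, in which the tool goes at most 62.5 mm and 10.7 degrees, less where a joint would pass 70% of its speed; a pose out of reach is approached as far as the arm can. A call with a number of a shift or a turn outside -1 to 1 is refused whole. A call with a gripper value outside its range is refused whole. "hand" is the opening, from -1 (shut) to 1 (fully open), set as the call begins (left out, the last holds). The fingers move at their own pace and stop on an object; the grip force is fixed at half the most. Time passes only in rows, so rows that do not move let the fingers close, or fill a call up. It gives the time, the measured TCP pose, the force, the opening and the grip force at its end, in the units of the state.
- monitor.get_obs(): the state, without advancing time (a new reading comes with each control period).
- optics.capture(name): name is "scene" or "top"; returns a dict with "frame" (384x512x3 uint8, blue, green, red), "K" (3x3 intrinsics, pixels), "D" ([k1, k2, p1, p2, k3] as OpenCV has them; the pictures are not rectified), "world_to_cam" (4x4, takes a point from world to camera coordinates). Camera axes: x right, y down, z forward; pixel columns grow to the right and rows downward; lengths in mm; the calibration is good to about 2 mm. A picture is of the moment at which its call begins. There is no depth.
- workorder.close_job(): hands the job in; it is judged then, once.
The state is a dict: "time": time; "joint_positions": joint angles; "dq": joint speeds; "tau": joint torques, N m; "tool_pos": TCP position; "tcp_rot": TCP orientation; "contact_force": force on the tool from outside, world axes, zero at the start; "moment": the same for the moment, N m; "grip_width": finger opening in mm; "finger_force": force on a finger pad.
Only numpy, scipy, OpenCV 4.12 (cv2) and the standard library are available. Lean on these libraries where they do the work, as an engineer would, in place of code of your own. Each camera call takes 0.05 s, during which the arm holds its last target. There are 200 camera calls.

TASK

Kit the overhaul tray for the next servo drive: put each of the five spare parts on the bench (two cooling fans, two capacitors and the brake resistor) into the tray insert whose recess has its shape and size. Each part must sit fully down on the floor of its own recess, the same way up as it is now, with the capacitors upright. Set the parts down gently, do not drop them.

Things in the scene. Friction and masses are not known exactly. Their poses are not given: they have to be found in the camera images.
- fan60: Large axial fan, black square frame 60 x 60 mm, 25 mm thick, lying flat on the bench. Grip 60 mm across flat sides. Origin: centre of the underside; x, y square to the sides, z up. 0.09 kg. The parts lie in a row before the tray in any order, centres 130 mm or more apart; between them lie a green plug, screwdriver, relay and spanner, under 30 mm high, not needed.
- fan40: Small axial fan, black square frame 40 x 40 mm, 28 mm thick, lying flat on the bench with its opening up. Grip 40 mm across flat sides. Origin: centre of the underside; x and y square to the sides, z up. About 0.05 kg.
- cap50: Large capacitor: upright bare aluminium can, 50 mm in diameter and 58 mm high, with a black top and two brass screw terminals that rise 5 mm above it. Origin: centre of the underside; z up along the can. About 0.16 kg.
- cap35: Small capacitor: upright bare aluminium can, 35 mm in diameter and 50 mm high, with a black top and two thin pins that rise 5 mm above it. Origin: centre of the underside; z up along the can. About 0.07 kg.
- resistor: Brake resistor: finned aluminium bar 70 mm long (x), 30 mm wide (y) and 30 mm high, with a terminal stud near each end of its top that rises 8 mm. Grip it across its 30 mm width. Origin: centre of the underside; x along its length, z up. About 0.14 kg.
- insert_fan60: Grey tile 106 (x) x 98 (y) x 15 mm high, for the 60 mm fan: square recess 68 x 68 mm, black floor 6 mm above the tile's underside, 9 mm deep; its sides slope from 4 mm of play each side at the floor to 9 mm at the mouth. Fixed, in a row of five such tiles, 100 mm pitch along y, in any order, in a tray 14 mm high. Origin: centre of the tile's underside (3 mm above the bench), z up.
- insert_fan40: Grey tile 106 (x) x 98 (y) x 15 mm high, for the 40 mm fan: square recess 48 x 48 mm, black floor 6 mm above the tile's underside, 9 mm deep; its sides slope from 4 mm of play each side at the floor to 9 mm at the mouth. Fixed, in a row of five such tiles, 100 mm pitch along y, in any order, in a tray 14 mm high. Origin: centre of the tile's underside (3 mm above the bench), z up.
- insert_cap50: Grey tile 106 (x) x 98 (y) x 15 mm high, for the 50 mm capacitor: round recess 58 mm across, black floor 6 mm above the tile's underside, 9 mm deep; its sides slope from 4 mm of play each side at the floor to 9 mm at the mouth. Fixed, in a row of five such tiles, 100 mm pitch along y, in any order, in a tray 14 mm high. Origin: centre of the tile's underside (3 mm above the bench), z up.
- insert_cap35: Grey tile 106 (x) x 98 (y) x 15 mm high, for the 35 mm capacitor: round recess 43 mm across, black floor 6 mm above the tile's underside, 9 mm deep; its sides slope from 4 mm of play each side at the floor to 9 mm at the mouth. Fixed, in a row of five such tiles, 100 mm pitch along y, in any order, in a tray 14 mm high. Origin: centre of the tile's underside (3 mm above the bench), z up.
- insert_resistor: Grey tile 106 (x) x 98 (y) x 15 mm high, for the resistor: recess 78 mm along x, 38 mm along y, black floor 6 mm above the tile's underside, 9 mm deep; its sides slope from 4 mm of play each side at the floor to 9 mm at the mouth. Fixed, in a row of five such tiles, 100 mm pitch along y, in any order, in a tray 14 mm high. Origin: centre of the tile's underside (3 mm above the bench), z up.

How it is judged (in metres and radians):
At the end, for the whole second after the job is handed in: Each of the five parts rests in its own insert: its centre within 10 mm of the insert's centre, its underside within 3 mm of the recess floor, tilted by less than 0.1 rad and the right way up, released and at rest (below 0.02 m/s and 0.2 rad/s) (horizontal distance between fan60 and insert_fan60 below 0.01 m and z of fan60 in the frame of insert_fan60 between 0.003 and 0.009 m and angle between each of fan60, fan40, cap50, cap35, resistor's own z axis and vertical below 0.1 rad and linear speed of each of fan60, fan40, cap50, cap35, resistor below 0.02 m/s and angular speed of each of fan60, fan40, cap50, cap35, resistor below 0.2 rad/s and horizontal distance between fan40 and insert_fan40 below 0.01 m and z of fan40 in the frame of insert_fan40 between 0.003 and 0.009 m and horizontal distance between cap50 and insert_cap50 below 0.01 m and z of cap50 in the frame of insert_cap50 between 0.003 and 0.009 m and horizontal distance between cap35 and insert_cap35 below 0.01 m and z of cap35 in the frame of insert_cap35 between 0.003 and 0.009 m and horizontal distance between resistor and insert_resistor below 0.01 m and z of resistor in the frame of insert_resistor between 0.003 and 0.009 m); the robot touches nothing.
It fails at once if the large fan is dropped or thrown: it moves freely, out of the fingers, at more than 0.7 m/s (a fall of about 25 mm) (contact force between the fingers and fan60 below 0.05 N and linear speed of fan60 above 0.7 m/s).
It fails at once if the small fan is dropped or thrown: it moves freely, out of the fingers, at more than 0.7 m/s (a fall of about 25 mm) (contact force between the fingers and fan40 below 0.05 N and linear speed of fan40 above 0.7 m/s).
It fails at once if the large capacitor is dropped or thrown: it moves freely, out of the fingers, at more than 0.7 m/s (a fall of about 25 mm) (contact force between the fingers and cap50 below 0.05 N and linear speed of cap50 above 0.7 m/s).
It fails at once if the small capacitor is dropped or thrown: it moves freely, out of the fingers, at more than 0.7 m/s (a fall of about 25 mm) (contact force between the fingers and cap35 below 0.05 N and linear speed of cap35 above 0.7 m/s).
It fails at once if the brake resistor is dropped or thrown: it moves freely, out of the fingers, at more than 0.7 m/s (a fall of about 25 mm) (contact force between the fingers and resistor below 0.05 N and linear speed of resistor above 0.7 m/s).
It also fails if it takes over 128 s, if anything falls off the work surface, if the arm or the gripper's body presses on something with over 40 N, if the wrist force passes 120 N, or if a joint passes its speed limit or range.

## Working session

There is one attempt and no reset: what is moved stays moved. The work goes in short steps, Python scripts to look and compute and a tool call to move; the robot and the scene stay as the last step left them, time stands still between calls to the robot, and variables do not carry over. Pictures are saved under pics/ and viewed, at most 14 in all, crops included, and the job is handed in when it is done.

Besides the shell and the picture viewer there is one more tool, called as name([rows], argument=value, ...), one row to a line, values as JSON. servo_tool: Moves the arm, as the interface text tells. Shift numbers are shares of 200 mm and turn numbers shares of 90 degrees, none past 1 either way. Its arguments: {"type":"object","properties":{"linear":{"type":"array","items":{"type":"array","items":{"type":"number","minimum":-1,"maximum":1}}},"spin":{"type":"array","items":{"type":"number","minimum":-1,"maximum":1}},"hand":{"type":"number"}},"required":["linear","spin"]}

```bash
mkdir -p pics
python3 - <<'E'
from plant import monitor, optics, workorder
import cv2,pickle
o=monitor.get_obs();print({k:o[k] for k in('time','tool_pos','tcp_rot','grip_width','contact_force')})
d={}
for n in('scene','top'):
    c=optics.capture(n);d[n]=c;cv2.imwrite(f'pics/{n}0.png',c['frame']);print(n,c['K'],c['D'],c['world_to_cam'])
pickle.dump(d,open('d0.pkl','wb'))
E
```

```text
{'time': 0.0, 'tool_pos': array([ 133.32304314, -507.39661278,  226.07021816]), 'tcp_rot': array([-3.14014937e+00, -1.93005869e-04,  2.56809029e-01]), 'grip_width': 91.5975262745037, 'contact_force': array([ 0.041254  , -0.00867361, -0.34073455])}
scene [[468.99905257   0.         253.84752318]
 [  0.         468.99905257 198.82848485]
 [  0.           0.           1.        ]] [0.02839741 0.         0.         0.         0.        ] [[ 7.96271804e-01  6.04756150e-01 -1.48732620e-02 -4.21318672e+02]
 [ 2.92427388e-01 -4.06324170e-01 -8.65671353e-01 -1.10232461e+02]
 [-5.29563440e-01  6.84960340e-01 -5.00391742e-01  1.37673420e+03]
 [ 0.00000000e+00  0.00000000e+00  0.00000000e+00  1.00000000e+00]]
top [[369.38714196   0.         254.07366203]
 [  0.         369.38714196 193.3107956 ]
 [  0.           0.           1.        ]] [-0.03692309  0.          0.          0.          0.        ] [[-2.65093835e-02 -9.99420238e-01  2.13644627e-02  1.19862783e+01]
 [-9.99471236e-01  2.60960897e-02 -1.93969815e-02  5.30315098e+02]
 [ 1.88282070e-02 -2.18673679e-02 -9.99583572e-01  9.59183697e+02]
 [ 0.00000000e+00  0.00000000e+00  0.00000000e+00  1.00000000e+00]]
```

View pics/top0.png

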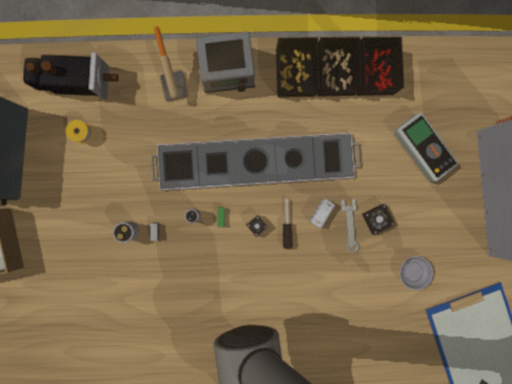

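View pics/scene0.png

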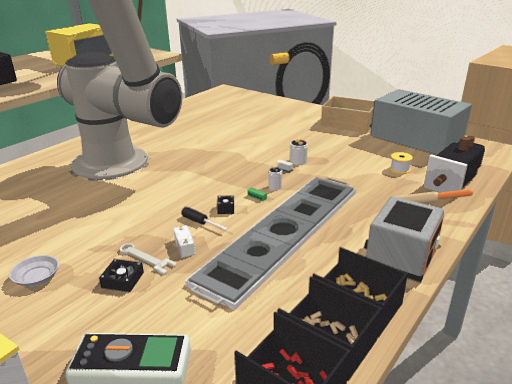

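The top view shows, left to right, cap50 (123,232), a grey block (154,232), cap35 (192,216), the green plug, fan40 (257,225), the screwdriver, a whitish block (322,213), the spanner and fan60 (379,219). The inserts, left to right, are fan60, fan40, cap50, cap35 and resistor (178..332, ~160). I'll zoom in to see which block is the resistor.

Run:
```python
import cv2,pickle,numpy as np
d=pickle.load(open('d0.pkl','rb'));f=d['top']['frame']
a=cv2.resize(f[130:260,100:260],None,fx=5,fy=5,interpolation=cv2.INTER_CUBIC)[:300*5//5*5]
L=cv2.resize(f[190:255,100:260],(800,325),interpolation=cv2.INTER_CUBIC)
R=cv2.resize(f[190:245,250:410],(800,275),interpolation=cv2.INTER_CUBIC)
cv2.imwrite('pics/z1.png',np.vstack([L,R]))
s=d['scene']['frame']
cv2.imwrite('pics/z2.png',np.hstack([cv2.resize(s[130:230,230:330],(400,400),interpolation=cv2.INTER_CUBIC),cv2.resize(s[200:300,90:190],(400,400),interpolation=cv2.INTER_CUBIC)]))
```

```text
(no output)
```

View pics/z1.png

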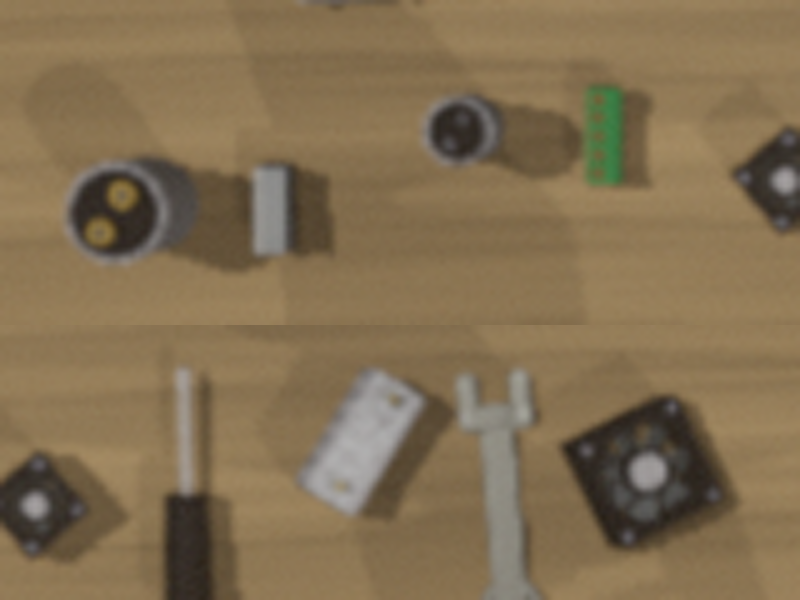

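View pics/z2.png

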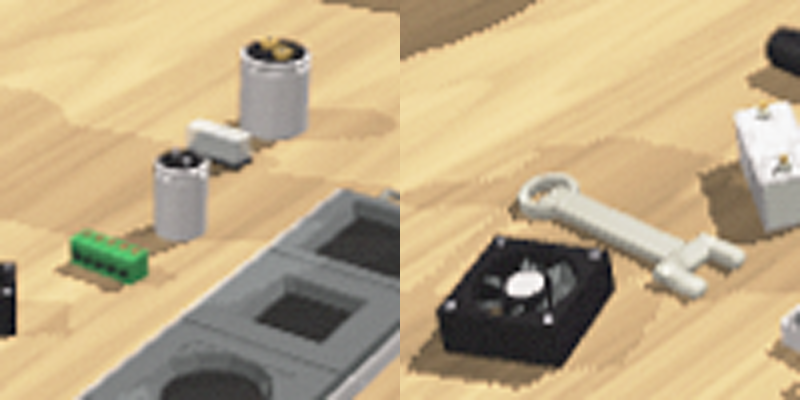

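The resistor is the whitish block with two studs at (322,213), and the grey block at (154,232) is the relay. Next I'll measure everything.

```bash
cat > h.py <<'E'
import cv2,numpy as np
from plant import monitor, optics, workorder
def ray(c,px,z):
    p=cv2.undistortPoints(np.float64(px).reshape(-1,1,2),c['K'],np.float64(c['D'])).reshape(-1,2)
    M=c['world_to_cam'];R=M[:3,:3];C=-R.T@M[:3,3]
    v=np.c_[p,np.ones(len(p))]@R
    return C+v*((z-C[2])/v[:,2])[:,None]
def blob(mask,near):
    mask=cv2.morphologyEx(mask.astype(np.uint8)*255,cv2.MORPH_CLOSE,np.ones((3,3)))
    cs,_=cv2.findContours(mask,cv2.RETR_EXTERNAL,cv2.CHAIN_APPROX_NONE)
    cs=[c for c in cs if cv2.contourArea(c)>15]
    f=lambda c:np.hypot(*(np.array(cv2.minAreaRect(c)[0])-near))
    return cv2.convexHull(min(cs,key=f))
def measure(c,px,z,thr,bright=False,up=4):
    """upsampled blob near px -> world centre, rect sizes, yaw"""
    x,y=px;w=22
    g=cv2.cvtColor(c['frame'],cv2.COLOR_BGR2GRAY)[y-w:y+w,x-w:x+w]
    g=cv2.resize(g,None,fx=up,fy=up,interpolation=cv2.INTER_CUBIC)
    h=blob(g>thr if bright else g<thr,(w*up,w*up))
    P=(h.reshape(-1,2)+.5)/up-.5+[x-w,y-w]
    W=ray(c,P,z)[:,:2].astype(np.float32)
    (cx,cy),(a,b),_=r=cv2.minAreaRect(W)
    q=cv2.boxPoints(r);e=q[1]-q[0];f=q[2]-q[1]
    e=e if np.hypot(*e)>np.hypot(*f) else f
    yaw=(np.degrees(np.arctan2(e[1],e[0]))+90)%180-90
    return np.array([cx,cy]),(max(a,b),min(a,b)),yaw
E
python3 - <<'E'
from h import *
import pickle
c=pickle.load(open('d0.pkl','rb'))['top']
I=[]
for n,px,z,t,b in [('fan60',(379,219),12.5,55,0),('fan40',(257,225),14,55,0),('cap50',(123,232),58,75,0),('cap35',(192,216),50,75,0),('resistor',(322,213),15,135,1),
 ('i_fan60',(178,166),9,52,0),('i_fan40',(217,163),9,52,0),('i_cap50',(255,160),9,52,0),('i_cap35',(293,158),9,52,0),('i_res',(332,156),9,52,0)]:
    p,s,y=measure(c,px,z,t,b);print(n,p.round(1),np.round(s,1),round(y,1))
    if n[:2]=='i_':I.append(p)
I=np.array(I);k=np.arange(5);d=np.polyfit(k,I,1)
print('fit',(k[:,None]*d[0]+d[1]).round(1).tolist(),'pitch',np.hypot(*d[0]),'tray yaw',np.degrees(np.arctan2(d[0,0],-d[0,1])))
E
```

```text
fan60 [ 454.7 -325.1] [65.3 62.9] -64.8
fan40 [447.   -6.3] [37.1 35.8] 40.9
cap50 [442.3 325.1] [40.6 39.9] 88.5
cap35 [478.  156.6] [26.6 24.8] -1.4
resistor [ 474.7 -176. ] [73.6 32.2] -32.2
i_fan60 [608.  194.4] [71.  70.7] -88.2
i_fan40 [612.3  94. ] [51.  50.2] 2.7
i_cap50 [614.7  -6.1] [58.2 56. ] 84.2
i_cap35 [ 619.6 -106.7] [43.2 42.6] -1.4
i_res [ 622.4 -207.1] [78.2 37.3] 1.6
fit [[608.2, 194.5], [611.8, 94.1], [615.4, -6.3], [619.0, -106.7], [622.6, -207.1]] pitch 100.4459146196668 tray yaw 2.0610275798531292
```

```bash
cat > plan.py <<'E'
import sys
from h import *
def plan(x,y,z,yaw,n=8,obs=None):
    """world displacement to target spread over n rows, in tool axes/fractions"""
    o=obs or monitor.get_obs();p=np.array(o['tool_pos']);a=np.degrees(o['tcp_rot'][2])
    d=(np.array([x,y,z])-p)/n;t=yaw-a;out=[]
    for k in range(n):
        q=np.radians(a+t*k/n);c,s=np.cos(q),np.sin(q)
        out.append([round(v/200,3) for v in (d[0]*c+d[1]*s,d[0]*s-d[1]*c,-d[2])])
    print('t',round(o['time'],2),'at',p.round(1),'yaw',round(a,2),'F',np.round(o['contact_force'],1),'w',round(o['grip_width'],1),'f',np.round(o['finger_force'],1))
    print(out,'spin',round(-t/90/n,4))
    return dict(o,tool_pos=[x,y,z],tcp_rot=[np.pi,0,np.radians(yaw)])
if __name__=='__main__':
    o=None;v=list(map(float,sys.argv[1:]))
    for i in range(0,len(v),5): o=plan(*v[i:i+4],int(v[i+4]),o)
E
python3 plan.py 454.7 -325.1 100 90 8  454.7 -325.1 30 115.2 4
```

```text
t 0.1 at [ 133.3 -507.4  226.1] yaw 14.71 F [-0.3 -0.6  0. ] w 91.6 f 0.0
[[np.float64(0.223), np.float64(-0.059), np.float64(0.079)], [np.float64(0.23), np.float64(-0.022), np.float64(0.079)], [np.float64(0.23), np.float64(0.016), np.float64(0.079)], [np.float64(0.225), np.float64(0.053), np.float64(0.079)], [np.float64(0.213), np.float64(0.089), np.float64(0.079)], [np.float64(0.195), np.float64(0.123), np.float64(0.079)], [np.float64(0.173), np.float64(0.153), np.float64(0.079)], [np.float64(0.145), np.float64(0.18), np.float64(0.079)]] spin -0.1046
t 0.1 at [ 454.7 -325.1  100. ] yaw 90.0 F [-0.3 -0.6  0. ] w 91.6 f 0.0
[[np.float64(0.0), np.float64(0.0), np.float64(0.088)], [np.float64(0.0), np.float64(0.0), np.float64(0.088)], [np.float64(0.0), np.float64(0.0), np.float64(0.088)], [np.float64(0.0), np.float64(0.0), np.float64(0.088)]] spin -0.07
```

servo_tool([
  [0.223,-0.059,0.079],
  [0.23,-0.022,0.079],
  [0.23,0.016,0.079],
  [0.225,0.053,0.079],
  [0.213,0.089,0.079],
  [0.195,0.123,0.079],
  [0.173,0.153,0.079],
  [0.145,0.18,0.079],
], spin=[-0.105,-0.105,-0.105,-0.105,-0.105,-0.105,-0.105,-0.105], hand=0.65)

```text
time: 1.1
tool_pos: [455.2, -323.7, 99.5]
tcp_rot: [-3.141, -0.0, 1.582]
contact_force: [-0.0, -1.3, -0.7]
grip_width: 75.6
finger_force: 0.0
```

```bash
sed -i 's/round(v\/200,3)/float(round(v\/200,3))/' plan.py; python3 plan.py 454.7 -325.1 45 115.2 4
```

```text
t 1.1 at [ 455.2 -323.7   99.5] yaw 90.63 F [-0.  -1.3 -0.7] w 75.6 f 0.0
[[-0.002, -0.001, 0.068], [-0.002, -0.001, 0.068], [-0.002, -0.001, 0.068], [-0.001, -0.001, 0.068]] spin -0.0683
```

servo_tool([
  [-0.002,0,0.068],
  [-0.001,0,0.068],
  [-0.001,0,0.068],
  [-0.001,0,0.068],
  [0,0,0.05],
  [0,0,0.05],
  [0,0,0.045],
  [0,0,0.022],
], spin=[-0.068,-0.068,-0.068,-0.069,0,0,0,0])

```text
time: 2.1
tool_pos: [454.1, -325.5, 11.9]
tcp_rot: [-3.141, -0.0, 2.005]
contact_force: [0.5, -0.6, -0.8]
grip_width: 75.6
finger_force: 0.0
```

servo_tool([
  [0,0,0],
  [0,0,0],
  [0,0,0],
  [0,0,0],
  [0,0,0],
  [0,0,0],
  [0,0,0],
  [0,0,0],
], spin=[0,0,0,0,0,0,0,0], hand=-1)

```text
time: 3.1
tool_pos: [454.5, -325.8, 12.9]
tcp_rot: [3.141, 0.001, 2.005]
contact_force: [0.5, 0.8, 4.5]
grip_width: 59.8
finger_force: 30.0
```

```bash
python3 plan.py 454.7 -325.1 90 115.2 4  530 -65 110 104 8 608.2 194.5 80 92.06 8
```

```text
t 3.1 at [ 454.5 -325.8   12.9] yaw 114.88 F [0.5 0.8 4.5] w 59.8 f 30.0
[[0.001, 0.001, -0.096], [0.001, 0.001, -0.096], [0.001, 0.001, -0.096], [0.001, 0.001, -0.096]] spin -0.0009
t 3.1 at [ 454.7 -325.1   90. ] yaw 115.2 F [0.5 0.8 4.5] w 59.8 f 30.0
[[0.127, 0.112, -0.012], [0.13, 0.109, -0.012], [0.132, 0.105, -0.012], [0.135, 0.102, -0.012], [0.137, 0.099, -0.012], [0.14, 0.095, -0.012], [0.142, 0.092, -0.012], [0.144, 0.089, -0.012]] spin 0.0156
t 3.1 at [530. -65. 110.] yaw 104.0 F [0.5 0.8 4.5] w 59.8 f 30.0
[[0.146, 0.087, 0.019], [0.148, 0.083, 0.019], [0.15, 0.079, 0.019], [0.152, 0.075, 0.019], [0.154, 0.071, 0.019], [0.156, 0.067, 0.019], [0.157, 0.063, 0.019], [0.159, 0.059, 0.019]] spin 0.0166
```

servo_tool([
  [0,0,-0.096],
  [0,0,-0.096],
  [0,0,-0.096],
  [0,0,-0.096],
  [0.127,0.112,-0.012],
  [0.13,0.109,-0.012],
  [0.132,0.105,-0.012],
  [0.135,0.102,-0.012],
], spin=[0,0,0,0,0.016,0.016,0.016,0.016])

```text
time: 4.1
tool_pos: [492.5, -194.7, 98.4]
tcp_rot: [-3.141, -0.001, 1.904]
contact_force: [-0.3, -0.2, -0.8]
grip_width: 59.9
finger_force: 30.0
```

```bash
python3 plan.py  608.2 194.5 80 92.06 8
```

```text
t 4.1 at [ 492.5 -194.7   98.4] yaw 109.07 F [-0.3 -0.2 -0.8] w 59.9 f 30.0
[[0.206, 0.148, 0.012], [0.212, 0.14, 0.012], [0.217, 0.132, 0.012], [0.221, 0.124, 0.012], [0.226, 0.116, 0.012], [0.23, 0.107, 0.012], [0.234, 0.099, 0.012], [0.237, 0.09, 0.012]] spin 0.0236
```

servo_tool([
  [0.206,0.148,0.012],
  [0.212,0.14,0.012],
  [0.217,0.132,0.012],
  [0.221,0.124,0.012],
  [0.226,0.116,0.012],
  [0.23,0.107,0.012],
  [0.234,0.099,0.012],
  [0.237,0.09,0.012],
], spin=[0.024,0.024,0.024,0.023,0.023,0.023,0.024,0.024])

```text
time: 5.1
tool_pos: [608.1, 194.9, 78.8]
tcp_rot: [-3.14, 0.001, 1.607]
contact_force: [0.8, -0.8, -0.6]
grip_width: 59.5
finger_force: 30.0
```

servo_tool([
  [0,0,0],
  [0,0,0],
  [0,0,0],
  [0,0,0],
  [0,0,0],
  [0,0,0],
  [0,0,0],
  [0,0,0],
], spin=[0,0,0,0,0,0,0,0])

```text
time: 6.1
tool_pos: [608.3, 193.5, 79.7]
tcp_rot: [3.142, 0.0, 1.608]
contact_force: [0.8, 0.5, -1.1]
grip_width: 59.8
finger_force: 30.0
```

```bash
python3 plan.py  608.2 194.5 40 92.06 4 608.2 194.5 23 92.06 4; python3 -c "
from h import *
c=optics.capture('top');f=c['frame'];s=optics.capture('scene')['frame']
cv2.imwrite('pics/p1.png',np.hstack([cv2.resize(f[120:220,130:230],(400,400)),cv2.resize(s[120:220,280:380],(400,400))]))"
```

```text
t 6.1 at [608.3 193.5  79.7] yaw 92.11 F [ 0.8  0.5 -1.1] w 59.8 f 30.0
[[0.001, -0.0, 0.05], [0.001, -0.0, 0.05], [0.001, -0.0, 0.05], [0.001, -0.0, 0.05]] spin 0.0002
t 6.1 at [608.2 194.5  40. ] yaw 92.06 F [ 0.8  0.5 -1.1] w 59.8 f 30.0
[[0.0, 0.0, 0.021], [0.0, 0.0, 0.021], [0.0, 0.0, 0.021], [0.0, 0.0, 0.021]] spin -0.0
```

View pics/p1.png

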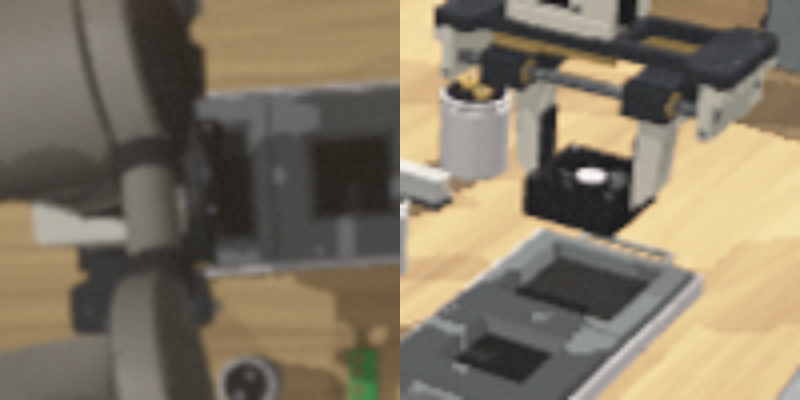

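The left half (top view) is hidden by the arm. The right half (scene view) shows fan60 held level above its insert. I'll lower it now.

servo_tool([
  [0.001,0,0.05],
  [0.001,0,0.05],
  [0.001,0,0.05],
  [0.001,0,0.05],
  [0,0,0.03],
  [0,0,0.025],
  [0,0,0.015],
  [0,0,0.012],
], spin=[0,0,0,0,0,0,0,0])

```text
time: 7.2
tool_pos: [608.4, 194.2, 23.3]
tcp_rot: [3.141, 0.0, 1.608]
contact_force: [0.1, 0.0, -0.6]
grip_width: 59.7
finger_force: 30.0
```

servo_tool([
  [0,0,0],
  [0,0,0.003],
  [0,0,0.003],
  [0,0,0],
  [0,0,0],
  [0,0,0],
  [0,0,0],
  [0,0,0],
], spin=[0,0,0,0,0,0,0,0])

```text
time: 8.2
tool_pos: [608.3, 194.2, 22.1]
tcp_rot: [-3.142, 0.0, 1.608]
contact_force: [0.2, 0.6, -0.6]
grip_width: 59.7
finger_force: 30.0
```

servo_tool([
  [0,0,0.003],
  [0,0,0.002],
  [0,0,0],
  [0,0,0],
  [0,0,0],
  [0,0,0],
  [0,0,0],
  [0,0,0],
], spin=[0,0,0,0,0,0,0,0])

```text
time: 9.2
tool_pos: [608.4, 194.2, 21.9]
tcp_rot: [3.141, 0.0, 1.608]
contact_force: [-3.3, -1.2, 4.7]
grip_width: 60.0
finger_force: 30.0
```

servo_tool([
  [0,0,0],
  [0,0,0],
  [0,0,0],
  [0,0,0],
  [0,0,-0.1],
  [0,0,-0.15],
  [0,0,-0.15],
  [0,0,-0.15],
], spin=[0,0,0,0,0,0,0,0], hand=0.65)

```text
time: 10.2
tool_pos: [608.2, 194.2, 131.9]
tcp_rot: [-3.141, 0.0, 1.608]
contact_force: [0.1, -1.0, -0.3]
grip_width: 75.4
finger_force: 0.0
```

```bash
python3 plan.py 442.3 325.1 130 92 6
```

```text
t 10.2 at [608.2 194.2 131.9] yaw 92.11 F [ 0.1 -1.  -0.3] w 75.4 f 0.0
[[0.114, -0.134, 0.002], [0.114, -0.134, 0.002], [0.114, -0.134, 0.002], [0.114, -0.134, 0.002], [0.114, -0.134, 0.002], [0.114, -0.134, 0.002]] spin 0.0002
```

servo_tool([
  [0.114,-0.134,0.002],
  [0.114,-0.134,0.002],
  [0.114,-0.134,0.002],
  [0.114,-0.134,0.002],
  [0.114,-0.134,0.002],
  [0.114,-0.134,0.002],
  [0,0,0.05],
  [0,0,0.05],
], spin=[0,0,0,0,0,0,0,0])

```text
time: 11.2
tool_pos: [443.0, 324.9, 108.2]
tcp_rot: [3.141, 0.0, 1.608]
contact_force: [0.1, -0.7, 0.2]
grip_width: 75.7
finger_force: 0.0
```

```bash
python3 plan.py 442.3 325.1 20 92 8;  python3 -c "
from h import *
c=optics.capture('top');f=c['frame'];s=optics.capture('scene')['frame']
cv2.imwrite('pics/p2.png',np.hstack([cv2.resize(f[120:220,130:230],(400,400)),cv2.resize(s[110:210,260:360],(400,400))]))"
```

```text
t 11.2 at [443.  324.9 108.2] yaw 92.14 F [ 0.1 -0.7  0.2] w 75.7 f 0.0
[[0.0, -0.0, 0.055], [0.0, -0.0, 0.055], [0.0, -0.0, 0.055], [0.0, -0.0, 0.055], [0.0, -0.0, 0.055], [0.0, -0.0, 0.055], [0.0, -0.0, 0.055], [0.0, -0.0, 0.055]] spin 0.0002
```

View pics/p2.png

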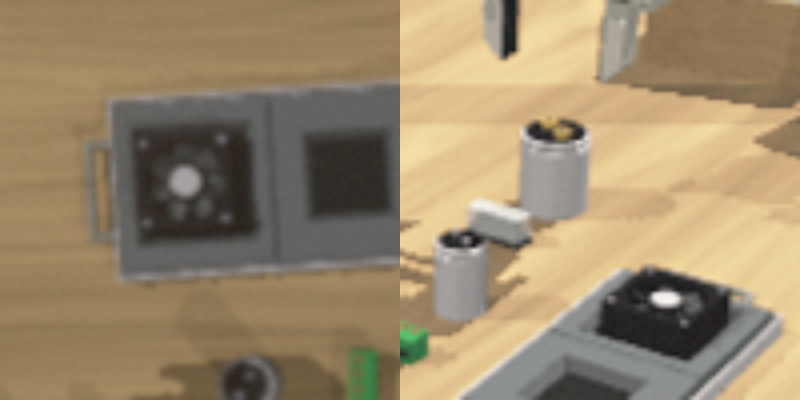

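Fan60 sits flat in its recess (top crop, centre about (184,182)). The gripper is above the untouched cap50, so I'll descend and grip it.

servo_tool([
  [0,0,0.06],
  [0,0,0.06],
  [0,0,0.06],
  [0,0,0.06],
  [0,0,0.06],
  [0,0,0.06],
  [0,0,0.05],
  [0,0,0.03],
], spin=[0,0,0,0,0,0,0,0])

```text
time: 12.3
tool_pos: [442.4, 324.9, 20.0]
tcp_rot: [-3.141, 0.0, 1.608]
contact_force: [-0.4, 0.1, -0.1]
grip_width: 75.6
finger_force: 0.0
```

servo_tool([
  [0,0,0],
  [0,0,0],
  [0,0,0],
  [0,0,0],
  [0,0,0],
  [0,0,0],
  [0,0,0],
  [0,0,0],
], spin=[0,0,0,0,0,0,0,0], hand=-1)

```text
time: 13.3
tool_pos: [442.9, 325.2, 21.1]
tcp_rot: [3.141, -0.0, 1.608]
contact_force: [0.0, -0.5, 4.5]
grip_width: 49.5
finger_force: 30.0
```

servo_tool([
  [0,0,-0.05],
  [0,0,-0.1],
  [0,0,-0.1],
  [0,0,-0.1],
  [0,0,-0.1],
  [0,0,0],
  [0,0,0],
  [0,0,0],
], spin=[0,0,0,0,0,0,0,0])

```text
time: 14.3
tool_pos: [441.9, 324.7, 109.6]
tcp_rot: [-3.14, 0.001, 1.608]
contact_force: [-0.2, -0.2, -2.0]
grip_width: 49.3
finger_force: 30.0
```

```bash
python3 plan.py 615.4 -6.3 90 92.06 8
```

```text
t 14.3 at [441.9 324.7 109.6] yaw 92.11 F [-0.2 -0.2 -2. ] w 49.3 f 30.0
[[-0.211, 0.101, 0.012], [-0.211, 0.101, 0.012], [-0.211, 0.101, 0.012], [-0.211, 0.101, 0.012], [-0.211, 0.101, 0.012], [-0.211, 0.101, 0.012], [-0.211, 0.101, 0.012], [-0.211, 0.101, 0.012]] spin 0.0001
```

servo_tool([
  [-0.211,0.101,0.012],
  [-0.211,0.101,0.012],
  [-0.211,0.101,0.012],
  [-0.211,0.101,0.012],
  [-0.211,0.101,0.012],
  [-0.211,0.101,0.012],
  [-0.211,0.101,0.012],
  [-0.211,0.101,0.012],
], spin=[0,0,0,0,0,0,0,0])

```text
time: 15.3
tool_pos: [616.7, -7.8, 90.5]
tcp_rot: [-3.14, -0.0, 1.608]
contact_force: [1.0, 0.5, -1.8]
grip_width: 49.7
finger_force: 30.0
```

```bash
python3 plan.py 615.4 -6.3 31 92.06 8
```

```text
t 15.3 at [616.7  -7.8  90.5] yaw 92.11 F [ 1.   0.5 -1.8] w 49.7 f 30.0
[[0.001, -0.001, 0.037], [0.001, -0.001, 0.037], [0.001, -0.001, 0.037], [0.001, -0.001, 0.037], [0.001, -0.001, 0.037], [0.001, -0.001, 0.037], [0.001, -0.001, 0.037], [0.001, -0.001, 0.037]] spin 0.0001
```

servo_tool([
  [0.002,-0.002,0.05],
  [0.002,-0.002,0.05],
  [0,0,0.05],
  [0,0,0.05],
  [0,0,0.04],
  [0,0,0.03],
  [0,0,0.015],
  [0,0,0.008],
], spin=[0,0,0,0,0,0,0,0])

```text
time: 16.3
tool_pos: [615.8, -5.7, 32.9]
tcp_rot: [3.141, 0.0, 1.608]
contact_force: [0.1, 0.3, -1.3]
grip_width: 49.7
finger_force: 30.0
```

servo_tool([
  [0,0,0.005],
  [0,0,0.003],
  [0,0,0],
  [0,0,0],
  [0,0,0],
  [0,0,0],
  [0,0,0],
  [0,0,0],
], spin=[0,0,0,0,0,0,0,0])

```text
time: 17.3
tool_pos: [615.7, -5.7, 31.3]
tcp_rot: [3.142, 0.0, 1.608]
contact_force: [-0.1, 0.7, -1.6]
grip_width: 49.1
finger_force: 30.0
```

servo_tool([
  [0,0,0.004],
  [0,0,0.004],
  [0,0,0],
  [0,0,0],
  [0,0,0],
  [0,0,0],
  [0,0,0],
  [0,0,0],
], spin=[0,0,0,0,0,0,0,0])

```text
time: 18.3
tool_pos: [615.7, -5.6, 30.1]
tcp_rot: [3.141, 0.0, 1.608]
contact_force: [-3.1, 0.1, 5.9]
grip_width: 49.3
finger_force: 30.0
```

servo_tool([
  [0,0,0],
  [0,0,0],
  [0,0,0],
  [0,0,0],
  [0,0,-0.1],
  [0,0,-0.15],
  [0,0,-0.15],
  [0,0,-0.15],
], spin=[0,0,0,0,0,0,0,0], hand=0.65)

```text
time: 19.3
tool_pos: [615.6, -5.6, 140.6]
tcp_rot: [-3.142, 0.0, 1.608]
contact_force: [0.6, -0.0, 0.1]
grip_width: 75.8
finger_force: 0.0
```

```bash
python3 plan.py 447 -6.3 90 130.9 8
```

```text
t 19.3 at [615.6  -5.6 140.6] yaw 92.12 F [ 0.6 -0.   0.1] w 75.8 f 0.0
[[0.003, -0.105, 0.032], [0.012, -0.105, 0.032], [0.021, -0.103, 0.032], [0.03, -0.101, 0.032], [0.038, -0.098, 0.032], [0.046, -0.095, 0.032], [0.054, -0.09, 0.032], [0.062, -0.085, 0.032]] spin -0.0539
```

servo_tool([
  [0.003,-0.105,0.032],
  [0.012,-0.105,0.032],
  [0.021,-0.103,0.032],
  [0.03,-0.101,0.032],
  [0.038,-0.098,0.032],
  [0.046,-0.095,0.032],
  [0.054,-0.09,0.032],
  [0.062,-0.085,0.032],
], spin=[-0.054,-0.054,-0.054,-0.054,-0.054,-0.054,-0.054,-0.054], hand=0.35)

```text
time: 20.3
tool_pos: [446.7, -6.6, 88.5]
tcp_rot: [3.141, 0.0, 2.289]
contact_force: [0.7, 0.1, -0.3]
grip_width: 62.0
finger_force: 0.0
```

```bash
python3 plan.py 447 -6.3 13 130.9 8
```

```text
t 20.3 at [446.7  -6.6  88.5] yaw 131.16 F [ 0.7  0.1 -0.3] w 62.0 f 0.0
[[0.0, 0.0, 0.047], [0.0, 0.0, 0.047], [0.0, 0.0, 0.047], [0.0, 0.0, 0.047], [0.0, 0.0, 0.047], [0.0, 0.0, 0.047], [0.0, 0.0, 0.047], [0.0, 0.0, 0.047]] spin 0.0004
```

servo_tool([
  [0,0,0.055],
  [0,0,0.055],
  [0,0,0.055],
  [0,0,0.055],
  [0,0,0.055],
  [0,0,0.05],
  [0,0,0.035],
  [0,0,0.022],
], spin=[0,0,0,0,0,0,0,0])

```text
time: 21.3
tool_pos: [447.2, -6.6, 11.7]
tcp_rot: [-3.141, -0.0, 2.286]
contact_force: [-0.1, -0.1, -0.5]
grip_width: 61.7
finger_force: 0.0
```

servo_tool([
  [0,0,0],
  [0,0,0],
  [0,0,0],
  [0,0,0],
  [0,0,0],
  [0,0,0],
  [0,0,0],
  [0,0,0],
], spin=[0,0,0,0,0,0,0,0], hand=-1)

```text
time: 22.3
tool_pos: [447.5, -6.7, 12.4]
tcp_rot: [3.141, 0.001, 2.286]
contact_force: [-0.7, 0.3, 4.9]
grip_width: 39.8
finger_force: 29.8
```

servo_tool([
  [0,0,-0.05],
  [0,0,-0.1],
  [0,0,-0.1],
  [0,0,-0.1],
  [0,0,-0.1],
  [0,0,-0.1],
  [0,0,0],
  [0,0,0],
], spin=[0,0,0,0,0,0,0,0])

```text
time: 23.3
tool_pos: [446.8, -6.5, 121.6]
tcp_rot: [-3.141, -0.001, 2.286]
contact_force: [-0.2, -0.6, -1.6]
grip_width: 39.9
finger_force: 29.8
```

```bash
python3 plan.py 611.8 94.1 85 92.06 8
```

```text
t 23.3 at [446.8  -6.5 121.6] yaw 130.99 F [-0.2 -0.6 -1.6] w 39.9 f 29.8
[[-0.02, 0.119, 0.023], [-0.01, 0.12, 0.023], [0.0, 0.121, 0.023], [0.01, 0.12, 0.023], [0.021, 0.119, 0.023], [0.031, 0.117, 0.023], [0.04, 0.114, 0.023], [0.05, 0.11, 0.023]] spin 0.0541
```

servo_tool([
  [-0.02,0.119,0.023],
  [-0.01,0.12,0.023],
  [0,0.121,0.023],
  [0.01,0.12,0.023],
  [0.021,0.119,0.023],
  [0.031,0.117,0.023],
  [0.04,0.114,0.023],
  [0.05,0.11,0.023],
], spin=[0.054,0.054,0.054,0.054,0.054,0.054,0.054,0.054])

```text
time: 24.3
tool_pos: [612.0, 94.3, 83.4]
tcp_rot: [-3.139, 0.0, 1.605]
contact_force: [0.6, -0.8, -1.2]
grip_width: 39.8
finger_force: 29.8
```

servo_tool([
  [0,0,0],
  [0,0,0],
  [0,0,0.04],
  [0,0,0.05],
  [0,0,0.05],
  [0,0,0.05],
  [0,0,0.05],
  [0,0,0.03],
], spin=[0,0,0,0,0,0,0,0])

```text
time: 25.3
tool_pos: [611.9, 94.0, 30.4]
tcp_rot: [-3.141, 0.0, 1.608]
contact_force: [-0.9, 0.9, -0.8]
grip_width: 39.9
finger_force: 29.8
```

```bash
python3 plan.py 611.8 94.1 22.5 92.06 4
```

```text
t 25.3 at [611.9  94.   30.4] yaw 92.12 F [-0.9  0.9 -0.8] w 39.9 f 29.8
[[0.0, -0.0, 0.01], [0.0, -0.0, 0.01], [0.0, -0.0, 0.01], [0.0, -0.0, 0.01]] spin 0.0002
```

servo_tool([
  [0,0,0.01],
  [0,0,0.01],
  [0,0,0.01],
  [0,0,0.008],
  [0,0,0.004],
  [0,0,0],
  [0,0,0],
  [0,0,0],
], spin=[0,0,0,0,0,0,0,0])

```text
time: 26.3
tool_pos: [612.3, 94.0, 23.0]
tcp_rot: [3.141, 0.0, 1.608]
contact_force: [0.2, -0.1, -0.9]
grip_width: 39.5
finger_force: 29.8
```

servo_tool([
  [0,0,0.004],
  [0,0,0.004],
  [0,0,0],
  [0,0,0],
  [0,0,0],
  [0,0,0],
  [0,0,0],
  [0,0,0],
], spin=[0,0,0,0,0,0,0,0])

```text
time: 27.3
tool_pos: [612.2, 94.0, 21.4]
tcp_rot: [-3.142, 0.0, 1.608]
contact_force: [-1.4, -0.2, 3.7]
grip_width: 39.9
finger_force: 29.8
```

servo_tool([
  [0,0,0],
  [0,0,0],
  [0,0,0],
  [0,0,0],
  [0,0,-0.1],
  [0,0,-0.15],
  [0,0,-0.15],
  [0,0,-0.1],
], spin=[0,0,0,0,0,0,0,0], hand=0.35)

```text
time: 28.3
tool_pos: [612.7, 94.0, 122.9]
tcp_rot: [3.14, 0.0, 1.608]
contact_force: [0.5, 1.5, 0.2]
grip_width: 61.8
finger_force: 0.0
```

```bash
python3 plan.py 478 156.6 90 92.06 5 478 156.6 18 92.06 8
```

```text
t 28.3 at [612.7  94.  122.9] yaw 92.11 F [0.5 1.5 0.2] w 61.8 f 0.0
[[0.068, -0.132, 0.033], [0.068, -0.132, 0.033], [0.067, -0.132, 0.033], [0.067, -0.132, 0.033], [0.067, -0.132, 0.033]] spin 0.0001
t 28.3 at [478.  156.6  90. ] yaw 92.06 F [0.5 1.5 0.2] w 61.8 f 0.0
[[0.0, 0.0, 0.045], [0.0, 0.0, 0.045], [0.0, 0.0, 0.045], [0.0, 0.0, 0.045], [0.0, 0.0, 0.045], [0.0, 0.0, 0.045], [0.0, 0.0, 0.045], [0.0, 0.0, 0.045]] spin -0.0
```

servo_tool([
  [0.068,-0.132,0.01],
  [0.068,-0.132,0.03],
  [0.067,-0.132,0.03],
  [0.067,-0.132,0.03],
  [0.067,-0.132,0.03],
  [0,0,0.03],
  [0,0,0],
  [0,0,0],
], spin=[0,0,0,0,0,0,0,0])

```text
time: 29.3
tool_pos: [478.9, 156.1, 89.5]
tcp_rot: [3.141, 0.0, 1.607]
contact_force: [0.7, -0.7, 0.7]
grip_width: 62.1
finger_force: 0.0
```

```bash
python3 plan.py 478 156.6 18 92.06 8;  python3 -c "
from h import *
c=optics.capture('top');f=c['frame'];s=optics.capture('scene')['frame']
cv2.imwrite('pics/p3.png',np.hstack([cv2.resize(f[120:220,170:270],(400,400)),cv2.resize(s[130:230,220:320],(400,400))]))"
```

```text
t 29.3 at [478.9 156.1  89.5] yaw 92.08 F [ 0.7 -0.7  0.7] w 62.1 f 0.0
[[0.0, -0.001, 0.045], [0.0, -0.001, 0.045], [0.0, -0.001, 0.045], [0.0, -0.001, 0.045], [0.0, -0.001, 0.045], [0.0, -0.001, 0.045], [0.0, -0.001, 0.045], [0.0, -0.001, 0.045]] spin 0.0
```

View pics/p3.png

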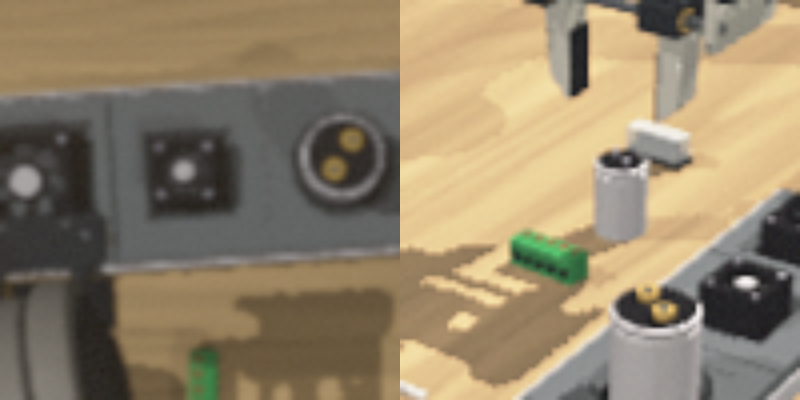

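Fan40 (crop (185,172)) and cap50 (crop (342,157)) sit upright in their recesses. The gripper is above cap35, so I'll descend.

servo_tool([
  [0,0,0.05],
  [0,0,0.055],
  [0,0,0.055],
  [0,0,0.055],
  [0,0,0.055],
  [0,0,0.045],
  [0,0,0.03],
  [0,0,0.015],
], spin=[0,0,0,0,0,0,0,0])

```text
time: 30.4
tool_pos: [477.8, 156.5, 16.9]
tcp_rot: [-3.141, 0.0, 1.608]
contact_force: [-0.3, 0.6, -0.2]
grip_width: 62.0
finger_force: 0.0
```

servo_tool([
  [0,0,0],
  [0,0,0],
  [0,0,0],
  [0,0,0],
  [0,0,0],
  [0,0,0],
  [0,0,0],
  [0,0,0],
], spin=[0,0,0,0,0,0,0,0], hand=-1)

```text
time: 31.4
tool_pos: [478.1, 156.5, 17.5]
tcp_rot: [3.141, 0.0, 1.608]
contact_force: [0.1, -0.0, 5.1]
grip_width: 34.3
finger_force: 30.0
```

servo_tool([
  [0,0,-0.05],
  [0,0,-0.1],
  [0,0,-0.12],
  [0,0,-0.12],
  [0,0,-0.12],
  [0,0,-0.11],
  [0,0,0],
  [0,0,0],
], spin=[0,0,0,0,0,0,0,0])

```text
time: 32.4
tool_pos: [477.2, 156.3, 140.5]
tcp_rot: [-3.14, 0.0, 1.608]
contact_force: [0.1, -0.5, -0.6]
grip_width: 34.4
finger_force: 30.0
```

```bash
python3 plan.py 619 -106.7 135 92.06 8
```

```text
t 32.4 at [477.2 156.3 140.5] yaw 92.11 F [ 0.1 -0.5 -0.6] w 34.4 f 30.0
[[-0.168, 0.083, 0.003], [-0.168, 0.083, 0.003], [-0.168, 0.083, 0.003], [-0.168, 0.083, 0.003], [-0.168, 0.083, 0.003], [-0.168, 0.083, 0.003], [-0.168, 0.083, 0.003], [-0.167, 0.083, 0.003]] spin 0.0001
```

servo_tool([
  [-0.168,0.083,0.003],
  [-0.168,0.083,0.003],
  [-0.168,0.083,0.003],
  [-0.168,0.083,0.003],
  [-0.168,0.083,0.003],
  [-0.168,0.083,0.003],
  [-0.168,0.083,0.003],
  [-0.168,0.083,0.003],
], spin=[0,0,0,0,0,0,0,0])

```text
time: 33.4
tool_pos: [620.2, -108.2, 134.7]
tcp_rot: [-3.139, -0.001, 1.608]
contact_force: [1.4, 0.6, -0.4]
grip_width: 34.5
finger_force: 30.0
```

servo_tool([
  [0,0,0],
  [0,0,0.05],
  [0,0,0.08],
  [0,0,0.09],
  [0,0,0.09],
  [0,0,0.08],
  [0,0,0.06],
  [0,0,0.03],
], spin=[0,0,0,0,0,0,0,0])

```text
time: 34.4
tool_pos: [620.2, -107.1, 39.6]
tcp_rot: [-3.141, -0.0, 1.608]
contact_force: [-0.1, 1.1, -0.6]
grip_width: 34.4
finger_force: 30.0
```

```bash
python3 plan.py 619 -106.7 29 92.06 4
```

```text
t 34.4 at [ 620.2 -107.1   39.6] yaw 92.12 F [-0.1  1.1 -0.6] w 34.4 f 30.0
[[0.001, -0.001, 0.013], [0.001, -0.001, 0.013], [0.001, -0.001, 0.013], [0.001, -0.001, 0.013]] spin 0.0002
```

servo_tool([
  [0.001,-0.001,0.014],
  [0.001,-0.001,0.014],
  [0,-0.001,0.012],
  [0,-0.001,0.01],
  [0,0,0.003],
  [0,0,0],
  [0,0,0],
  [0,0,0],
], spin=[0,0,0,0,0,0,0,0])

```text
time: 35.4
tool_pos: [619.7, -106.9, 30.0]
tcp_rot: [3.141, 0.0, 1.608]
contact_force: [0.1, -0.5, -0.4]
grip_width: 34.5
finger_force: 30.0
```

servo_tool([
  [0,0,0.004],
  [0,0,0.004],
  [0,0,0.003],
  [0,0,0],
  [0,0,0],
  [0,0,0],
  [0,0,0],
  [0,0,0],
], spin=[0,0,0,0,0,0,0,0])

```text
time: 36.4
tool_pos: [619.6, -106.9, 27.7]
tcp_rot: [3.142, 0.0, 1.608]
contact_force: [-1.1, 0.2, -0.8]
grip_width: 34.2
finger_force: 30.0
```

servo_tool([
  [0,0,0.003],
  [0,0,0.003],
  [0,0,0],
  [0,0,0],
  [0,0,0],
  [0,0,0],
  [0,0,0],
  [0,0,0],
], spin=[0,0,0,0,0,0,0,0])

```text
time: 37.4
tool_pos: [619.7, -106.9, 26.6]
tcp_rot: [3.141, 0.0, 1.608]
contact_force: [-1.4, 0.3, 2.6]
grip_width: 34.4
finger_force: 30.0
```

servo_tool([
  [0,0,0],
  [0,0,0],
  [0,0,0],
  [0,0,0],
  [0,0,-0.1],
  [0,0,-0.15],
  [0,0,-0.15],
  [0,0,-0.1],
], spin=[0,0,0,0,0,0,0,0], hand=0.2)

```text
time: 38.4
tool_pos: [620.1, -107.0, 128.1]
tcp_rot: [3.14, 0.001, 1.608]
contact_force: [0.2, 0.3, -0.2]
grip_width: 55.4
finger_force: 0.0
```

```bash
python3 plan.py 474.7 -176 90 147.8 8
```

```text
t 38.4 at [ 620.1 -107.   128.1] yaw 92.11 F [ 0.2  0.3 -0.2] w 55.4 f 0.0
[[-0.04, -0.092, 0.024], [-0.028, -0.097, 0.024], [-0.016, -0.099, 0.024], [-0.004, -0.1, 0.024], [0.008, -0.1, 0.024], [0.02, -0.099, 0.024], [0.032, -0.095, 0.024], [0.043, -0.091, 0.024]] spin -0.0773
```

servo_tool([
  [-0.04,-0.092,0.024],
  [-0.028,-0.097,0.024],
  [-0.016,-0.099,0.024],
  [-0.004,-0.1,0.024],
  [0.008,-0.1,0.024],
  [0.02,-0.099,0.024],
  [0.032,-0.095,0.024],
  [0.043,-0.091,0.024],
], spin=[-0.077,-0.077,-0.077,-0.078,-0.077,-0.077,-0.077,-0.078], hand=0.03)

```text
time: 39.4
tool_pos: [473.8, -175.9, 88.1]
tcp_rot: [-3.142, 0.0, 2.583]
contact_force: [0.2, 0.4, -0.0]
grip_width: 47.4
finger_force: 0.0
```

```bash
python3 plan.py 474.7 -176 50 147.8 4;  python3 -c "
from h import *
c=optics.capture('top');f=c['frame'];s=optics.capture('scene')['frame']
cv2.imwrite('pics/p4.png',np.hstack([cv2.resize(f[130:230,260:360],(400,400)),cv2.resize(s[180:280,140:240],(400,400))]))"
```

```text
t 39.4 at [ 473.8 -175.9   88.1] yaw 147.97 F [ 0.2  0.4 -0. ] w 47.4 f 0.0
[[-0.001, 0.001, 0.048], [-0.001, 0.001, 0.048], [-0.001, 0.001, 0.048], [-0.001, 0.001, 0.048]] spin 0.0005
```

View pics/p4.png

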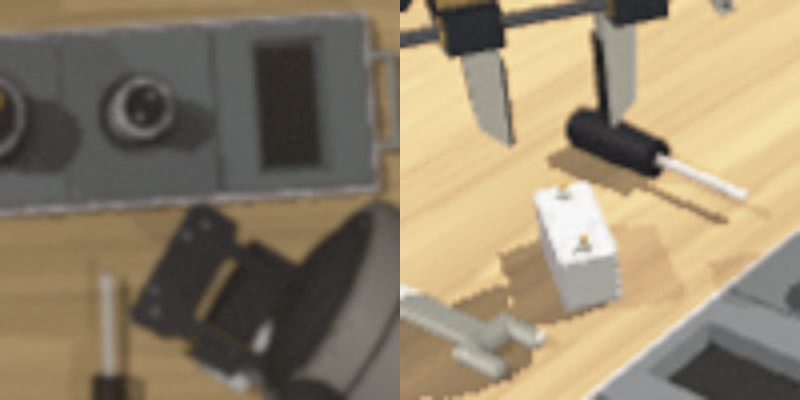

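Cap35 sits in its recess (crop (140,108)), and the fingers straddle the resistor across its width. I'll descend and grip it.

servo_tool([
  [-0.002,0,0.055],
  [-0.001,0,0.055],
  [0,0,0.055],
  [0,0,0.055],
  [0,0,0.055],
  [0,0,0.05],
  [0,0,0.035],
  [0,0,0.02],
], spin=[0,0,0,0,0,0,0,0])

```text
time: 40.5
tool_pos: [474.7, -175.9, 11.7]
tcp_rot: [-3.141, -0.0, 2.578]
contact_force: [-0.7, -0.5, -1.5]
grip_width: 46.9
finger_force: 0.0
```

servo_tool([
  [0,0,0],
  [0,0,0],
  [0,0,0],
  [0,0,0],
  [0,0,0],
  [0,0,0],
  [0,0,0],
  [0,0,0],
], spin=[0,0,0,0,0,0,0,0], hand=-1)

```text
time: 41.5
tool_pos: [475.0, -176.0, 12.4]
tcp_rot: [3.142, 0.001, 2.578]
contact_force: [0.0, 0.8, 5.7]
grip_width: 30.1
finger_force: 30.0
```

servo_tool([
  [0,0,-0.05],
  [0,0,-0.1],
  [0,0,-0.1],
  [0,0,-0.1],
  [0,0,-0.05],
  [0,0,0],
  [0,0,0],
  [0,0,0],
], spin=[0,0,0,0,0,0,0,0])

```text
time: 42.5
tool_pos: [474.4, -175.7, 91.4]
tcp_rot: [-3.141, -0.002, 2.578]
contact_force: [0.2, -0.4, -2.5]
grip_width: 29.9
finger_force: 30.0
```

```bash
python3 plan.py 622.6 -207.1 85 182.06 8
```

```text
t 42.5 at [ 474.4 -175.7   91.4] yaw 147.73 F [ 0.2 -0.4 -2.5] w 29.9 f 30.0
[[-0.089, 0.033, 0.004], [-0.091, 0.026, 0.004], [-0.093, 0.019, 0.004], [-0.094, 0.012, 0.004], [-0.095, 0.005, 0.004], [-0.095, -0.002, 0.004], [-0.094, -0.009, 0.004], [-0.093, -0.016, 0.004]] spin -0.0477
```

servo_tool([
  [-0.089,0.033,0.004],
  [-0.091,0.026,0.004],
  [-0.093,0.019,0.004],
  [-0.094,0.012,0.004],
  [-0.095,0.005,0.004],
  [-0.095,-0.002,0.004],
  [-0.094,-0.009,0.004],
  [-0.093,-0.016,0.004],
], spin=[-0.048,-0.048,-0.048,-0.048,-0.047,-0.048,-0.047,-0.048])

```text
time: 43.5
tool_pos: [623.3, -207.4, 84.7]
tcp_rot: [3.141, -0.001, -3.102]
contact_force: [0.7, -0.3, -1.6]
grip_width: 29.7
finger_force: 30.0
```

servo_tool([
  [0,0,0],
  [0,0,0],
  [0,0,0.04],
  [0,0,0.05],
  [0,0,0.05],
  [0,0,0.05],
  [0,0,0.05],
  [0,0,0.03],
], spin=[0,0,0,0,0,0,0,0])

```text
time: 44.5
tool_pos: [622.9, -207.3, 30.8]
tcp_rot: [3.141, -0.001, -3.105]
contact_force: [-0.2, -0.1, -1.8]
grip_width: 29.8
finger_force: 30.0
```

```bash
python3 plan.py 622.6 -207.1 23 -177.94 4
```

```text
t 44.5 at [ 622.9 -207.3   30.8] yaw -177.89 F [-0.2 -0.1 -1.8] w 29.8 f 30.0
[[0.0, 0.0, 0.01], [0.0, 0.0, 0.01], [0.0, 0.0, 0.01], [0.0, 0.0, 0.01]] spin 0.0001
```

servo_tool([
  [0,0,0.01],
  [0,0,0.01],
  [0,0,0.01],
  [0,0,0.008],
  [0,0,0.003],
  [0,0,0],
  [0,0,0],
  [0,0,0],
], spin=[0,0,0,0,0,0,0,0])

```text
time: 45.5
tool_pos: [623.2, -207.4, 23.6]
tcp_rot: [-3.141, 0.0, -3.105]
contact_force: [-0.1, 0.9, -1.4]
grip_width: 29.4
finger_force: 30.0
```

servo_tool([
  [0,0,0.004],
  [0,0,0.003],
  [0,0,0],
  [0,0,0],
  [0,0,0],
  [0,0,0],
  [0,0,0],
  [0,0,0],
], spin=[0,0,0,0,0,0,0,0])

```text
time: 46.5
tool_pos: [623.1, -207.5, 22.1]
tcp_rot: [-3.141, -0.0, -3.105]
contact_force: [0.2, 0.4, -1.7]
grip_width: 29.5
finger_force: 30.0
```

servo_tool([
  [0,0,0.003],
  [0,0,0.003],
  [0,0,0],
  [0,0,0],
  [0,0,0],
  [0,0,0],
  [0,0,0],
  [0,0,0],
], spin=[0,0,0,0,0,0,0,0])

```text
time: 47.5
tool_pos: [623.2, -207.4, 21.4]
tcp_rot: [-3.141, 0.0, -3.105]
contact_force: [-2.6, 0.0, 5.4]
grip_width: 29.6
finger_force: 30.0
```

servo_tool([
  [0,0,0],
  [0,0,0],
  [0,0,0],
  [0,0,0],
  [0,0,-0.1],
  [0,0,-0.15],
  [0,0,-0.15],
  [0,0,-0.15],
], spin=[0,0,0,0,0,0,0,0], hand=0.03)

```text
time: 48.5
tool_pos: [623.1, -207.4, 131.8]
tcp_rot: [-3.142, -0.0, -3.105]
contact_force: [0.0, 0.8, -0.2]
grip_width: 47.4
finger_force: 0.0
```

servo_tool([
  [0.12,0.05,-0.05],
  [0.15,0.05,-0.05],
  [0.15,0.05,0],
  [0.15,0.05,0],
  [0.15,0.05,0],
  [0.1,0.05,0],
  [0,0,0],
  [0,0,0],
], spin=[0,0,0,0,0,0,0,0])

```text
time: 49.5
tool_pos: [458.0, -154.0, 151.2]
tcp_rot: [-3.141, 0.001, -3.105]
contact_force: [1.4, 0.3, 0.7]
grip_width: 47.2
finger_force: 0.0
```

```bash
python3 -c "
from h import *
c=optics.capture('top');f=c['frame'];s=optics.capture('scene')['frame']
cv2.imwrite('pics/p5.png',np.vstack([cv2.resize(f[125:200,150:370],(800,273)),cv2.resize(s[170:310,180:380],(400,280)).repeat(1,0) if 0 else np.hstack([cv2.resize(s[170:310,180:380],(400,280)),np.zeros((280,400,3),np.uint8)])]))
o=monitor.get_obs();print(o['time'],o['tool_pos'])"
```

```text
49.6 [ 457.9508729  -153.97747923  150.938707  ]
```

View pics/p5.png

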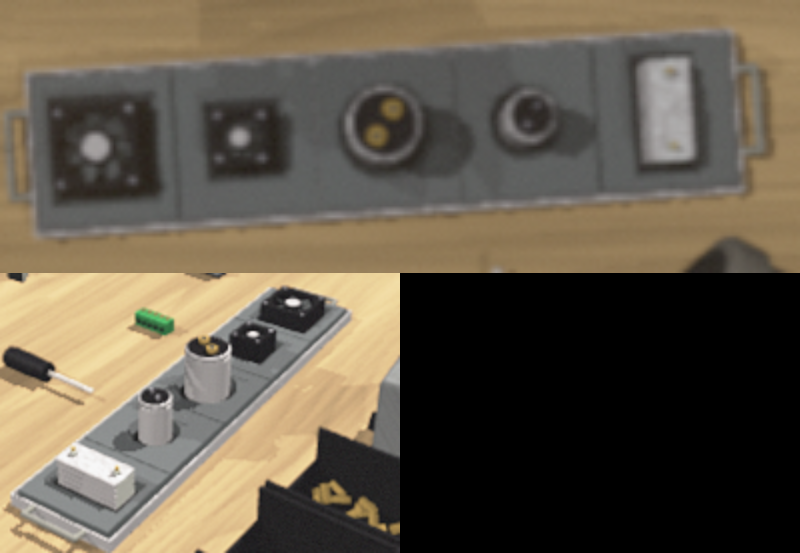

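All five parts sit level in their own recesses in both views, and the gripper is clear of them. I'll hand the job in.

```bash
python3 -c "
from plant import workorder;print(workorder.close_job())"
```

```text
the job is handed in; nothing more can be done
None
```

I placed all five parts in their matching recesses and handed the job in at about 50 s of the 128 s allowed; the hand-in returned no verdict, but both camera views showed the parts upright and level in their recesses.

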